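# Feel the gap of a gel cassette with a taper gauge

## Robot

A 6-joint arm with a two-finger parallel gripper is mounted at the origin on a cart in front of the work surface, level with it; the furniture and walls round the work are solid. World frame = base frame: x ahead of the robot, y to its left, z up, the work surface at z = 0. Lengths are in m, angles in rad, forces in N, time in s.
With the tool pointing down it reaches from about 0.375 to 0.9 m from the base axis. Payload 3.1 kg.
Tool frame: the origin (TCP) lies between the finger pads; the fingertips stand 8 mm ahead of it and the grasp point (between the pads) lies 11 mm behind it; z points along the fingers, y is the line along which they close (so a half turn about z gives the same grasp; the last joint's range is limited). The gripper opens to 87 mm and grips with 3 to 60 N. Pads are 19 mm wide; open, the fingers measure 117 mm over their backs; the gripper's body (75 mm by 190 mm) begins 51 mm behind the grasp point.
Start: joints at [1.111, 0.527, 1.433, -0, 1.181, -0.178], TCP at [0.173, 0.601, 0.231] pointing down, gripper open.
Joint ranges: [-3.08, 3.08], [-0.75, 2.2], [0.22, 2.44], [-1.43, 4.57], [0, 2.65], [-2.85, 2.85]. Speed limits (rad/s): [2.79, 2.79, 3.14, 3.14, 3.14, 3.14].

## Interface

Orientations are given as a unit quaternion [x, y, z, w].
In Python, from rig import robot, vision, job gives the robot as it stands.
- The arm moves only by the shell command python3 -m handwheel 'ROWS' [OPENING] [FORCE]. ROWS is JSON, a list of rows, each a list of 4 numbers: the shift along the tool's x, y, z as a fraction of full scale, then the turn about the tool's z as a fraction of full scale. A call has 1 to 20 rows; each row is the pose to reach, as a shift and turn from the pose commanded when the call began, along the tool's axes at that moment, turning the shorter way round; what a row does not reach only later rows make up. Full scale, the value 1, is 300 mm for a shift and 2 pi rad for a turn. A row lasts 1/12 s, in which the tool goes at most 41.7 mm and 7.16 degrees, less where a joint would pass 70% of its speed; a pose out of reach is approached as far as the arm can. A call with a number of a shift or a turn outside -1 to 1 is refused whole. A call with a gripper value outside its range is refused whole. OPENING is the opening in per cent of the stroke, from 0 (shut) to 100 (fully open), set as the call begins (- or left out, the last holds). The fingers move at their own pace and stop on an object; FORCE is the grip in N (left out, the last holds). Time passes only in rows, so rows that repeat a pose let the fingers close. It gives the time, the measured TCP pose, the force, the opening and the grip force at its end, in the units of the state.
- robot.get_obs(): the state, without advancing time (a new reading comes with each control period).
- vision.camera(name): name is "scene" or "top"; returns a dict with "frame" (384x512x3 uint8, red, green, blue), "K" (3x3 intrinsics, pixels), "k1" (the pictures are not rectified: a ray, as slopes to the right and down, at radius r is drawn at 1 + k1 r^2 times it, then the intrinsics apply), "cam_to_world" (4x4, takes a point from camera to world coordinates). Camera axes: x right, y down, z forward; pixel columns grow to the right and rows downward; lengths in m; the calibration is good to about 2 mm. A picture is of the moment at which its call begins. There is no depth.
- job.hand_in(): hands the job in; it is judged then, once.
Trained networks look in the newest picture that a camera, given by its name, has taken for a name from the list of things; names that differ only in an ending like _2 or _b are one class to them, and where a whole thing is asked for, a point or a joint stands for the part that bears it (a point fixed in the world has none). Each returns a list of dicts, best first, with "conf" (0 to 1); they miss things now and then, are a little off and sometimes report something else, mostly with a low value. They report only what shows in the picture. A call takes as long as a camera call. They do not tell look-alikes from the thing itself.
- vision.look_for(camera, label): "point" ([row, column] in pixels, amid what is visible of it).
- vision.outline_of(camera, label): "mask" (384x512 bool, what is visible of it) and "point" ([row, column] in pixels, amid what is visible of it).
The state is a dict: "time": time; "q": joint angles; "joint_velocities": joint speeds; "joint_torque": joint torques, N m; "position": TCP position; "tool_rot": TCP orientation; "ft_force": force on the tool from outside, world axes, zero at the start; "moment": the same for the moment, N m; "grip_width": finger opening in m; "grip_force": force on a finger pad.
Only numpy, scipy, OpenCV 4.12 (cv2) and the standard library are available. Lean on these libraries where they do the work, as an engineer would, in place of code of your own. Each camera call takes 0.05 s, during which the arm holds its last target. There are 200 camera calls.

## Task

Take the taper gauge by its handle out of its holder and lower its blade, upright and flat to the glass, between the two upright plates of the gel-cassette stand until it drags snugly on both and the sprung front plate has just begun to give (a millimetre or so), without forcing the plates wide apart. Stop there and finish while still holding the gauge still at that depth; do not let go, and leave the other things on the bench alone.

Things in the scene. Friction and masses are not known exactly. Their poses are not given: they have to be found in the camera images.
- gauge_handle (a point): centre of the taper gauge's handle, half-way up it: a white plastic block 22 mm thick (x) x 36 mm wide (y) x 45 mm high (z up), on top of a downward steel blade. The gauge is one loose piece of about 80 g. At the start it hangs upright in the holder's slot, the handle's underside resting on the holder's top, the handle all free above it
- gauge_tip (a point): middle of the lower end of the gauge's blade, 102.5 mm below gauge_handle along the gauge's z; axes as the gauge. The blade is 80 mm long, 24 mm wide (y) and tapers evenly on both faces from 13.7 mm thick (x) at the handle to 2.5 mm here (0.14 mm per mm)
- gauge: the whole taper gauge; origin at the middle of the handle's underside, where the blade begins; axes as gauge_handle
- holder: fixed grey block, 60 (x) x 56 (y) x 88 mm high, with one slot in its top, 18 mm (x) by 29 mm (y), 84 mm deep, that holds the gauge's blade; origin at the middle of its underside, z up. Holder and stand may swap places from one time to the next
- stand: fixed foot of the gel-cassette stand, 108 (x) x 84 mm (y), origin under its middle, z up; x is square to the two upright glass plates, from the front plate to the rear one. The carriage with both plates floats freely (0.3 N) along x, up to 8 mm either way from the stand's middle, so the plates centre themselves on a blade
- mouth (a point): point on the carriage in the slit between the plates, half-way along it, 96 mm above the bench, where flared guiding lips (9 mm high, opening 5 mm each side) end and the slit proper begins; below it the plates go 72 mm down, 70 mm wide (y). Axes as stand. Front plate's face 3.25 mm towards -x; rear one's 3.25 to 5.75 mm towards +x, set anew each time (gap 6.5 to 9 mm, not told)
- rear_plate: the rear glass plate, which does not give; its origin lies on its inner face's plane, at bench height
- front_plate (a joint): how far the sprung front plate is pushed out, away from the rear plate, in m: 0 at rest, stop at 0.007. Its spring gives from 2 N and stiffens by 2 N per mm. Once the gauge's blade touches both plates, each 7 mm further down pushes the front plate out by about 1 mm
- marker_black: black-capped marker pen lying flat, 132 x 12 x 13 mm; bystander, leave alone; origin at the middle of its underside
- marker_blue: blue-capped marker pen lying flat, 132 x 12 x 13 mm; bystander, leave alone; origin at the middle of its underside
- timer: small white digital timer with three keys, 66 x 66 x 19 mm; bystander, leave alone; origin at the middle of its underside
- petri_0: flat round petri dish, 64 mm across, 15 mm high; bystander, leave alone; origin at the middle of its underside
- beaker: clear plastic beaker, 64 mm across, 74 mm high; bystander, leave alone; origin at the middle of its underside
- tube_30ml: upright sample tube with white screw cap, 29 mm across, 88 mm high; bystander, leave alone; origin at the middle of its underside
There are look-alikes about, which are no part of the job. What is shaped like the holder but orange is not meant.

How it is judged:
On the way, in this order (a step that is already met when the one before it is completed fails the run):
1. the gauge is lifted out of its holder in the gripper (z of gauge_tip in the frame of holder above 0.09 m and contact force between the fingers and gauge above 1 N), for 0.1 s.
2. the tip of the blade is between the plates, 10 mm or more below the top of the slit (x of gauge_tip in the frame of mouth between -0.009 and 0.009 m and y of gauge_tip in the frame of mouth between -0.025 and 0.025 m and z of gauge_tip in the frame of mouth below -0.01 m), for 0.1 s.
At the end, for the whole second after the job is handed in: Gauge held still in the gripper (over 2 N), upright and square to the plates within 8 degrees, tip over 20 mm below the top of the slit and within 25 mm of its middle, pressing on both plates with over 1 N; front plate given by 0.3 to 2.8 mm (x of gauge_tip in the frame of mouth between -0.009 and 0.009 m and y of gauge_tip in the frame of mouth between -0.025 and 0.025 m and z of gauge_tip in the frame of mouth below -0.02 m and value of joint front_plate between 0.0003 and 0.0028 m and contact force between gauge and front_plate above 1 N and contact force between gauge and rear_plate above 1 N and contact force between the fingers and gauge above 2 N and angle between gauge_tip's own z axis and vertical below 0.14 rad and angle between the x axis of gauge_tip and the x axis of stand, either way round below 0.14 rad and linear speed of gauge below 0.01 m/s); the arm keeps its last pose, push and grip.
It fails at once if the front plate is forced 4.5 mm or more open (value of joint front_plate above 0.0045 m).
It fails at once if a bystander is pushed more than 30 mm away (distance of any of marker_black, marker_blue, timer, petri_0, beaker, tube_30ml from where it was at the start of the episode above 0.03 m).
It also fails if it takes over 35 s, if anything falls off the work surface, if the arm or the gripper's body presses on something with over 40 N, if the wrist force passes 120 N, or if a joint passes its speed limit or range.

## Working session

There is one attempt and no reset: what is moved stays moved. The work goes in short steps, Python scripts to look and compute and a shell command to move; the robot and the scene stay as the last step left them, time stands still between calls to the robot, and variables do not carry over. Pictures are saved under pics/ and viewed, at most 10 in all, crops included, and the job is handed in when it is done.

```bash
ls; mkdir -p pics
cat > h.py <<'E'
import numpy as np,cv2
from rig import robot,vision,job
def ray(c,p):
    K=c["K"];x=(p[1]-K[0,2])/K[0,0];y=(p[0]-K[1,2])/K[1,1]
    u=cv2.undistortPoints(np.array([[[p[1],p[0]]]],float),K,np.array([c["k1"],0,0,0,0.]))[0,0]
    T=c["cam_to_world"];return T[:3,3],T[:3,:3]@np.array([u[0],u[1],1])
def at(c,p,z):
    o,d=ray(c,p);return o+d*(z-o[2])/d[2]
def px(c,P):
    q=np.linalg.inv(c["cam_to_world"])@np.append(P,1);u=q[:2]/q[2];u=u*(1+c["k1"]*(u@u))
    return (c["K"]@np.append(u,1))[[1,0]]
E
python3 - <<'E'
from h import *
C={n:vision.camera(n) for n in("scene","top")}
cv2.imwrite("pics/a.png",np.vstack([C[n]["frame"][:,:,::-1] for n in C])) 
for n in C: cv2.imwrite(f"pics/{n}0.png",cv2.resize(C[n]["frame"][:,:,::-1],(800,600),interpolation=cv2.INTER_CUBIC)); print(n,C[n]["cam_to_world"].round(3).tolist(),C[n]["k1"],C[n]["K"].tolist())
for n in C:
  for l,z in(("gauge_handle",.11),("holder",.08),("mouth",.096),("stand",.02),("rear_plate",.1),("front_plate",.1)):
    for r in vision.look_for(n,l)[:3]: print(n,l,np.round(r["point"],1),round(r["conf"],2),at(C[n],r["point"],z).round(3))
o=robot.get_obs();print(o["time"],o["position"],o["tool_rot"],o["grip_width"])
E
```

```text
pics
scene [[-0.73, -0.267, 0.63, 0.014], [-0.684, 0.306, -0.663, 0.495], [-0.016, -0.914, -0.405, 0.452], [0.0, 0.0, 0.0, 1.0]] -0.007487827915997485 [[364.9483982858065, 0.0, 253.34547070957734], [0.0, 364.9483982858065, 193.75223763097327], [0.0, 0.0, 1.0]]
top [[0.017, -0.98, 0.196, 0.385], [-1.0, -0.013, 0.024, -0.126], [-0.021, -0.197, -0.98, 1.125], [0.0, 0.0, 0.0, 1.0]] -0.11018264118362052 [[461.65068672567907, 0.0, 249.72577104388375], [0.0, 461.65068672567907, 184.3639298665187], [0.0, 0.0, 1.0]]
scene gauge_handle [194.6 246.8] 0.59 [ 0.553 -0.051  0.11 ]
scene holder [248.5 253.5] 0.82 [0.418 0.072 0.08 ]
scene holder [218.4 239.2] 0.58 [0.524 0.004 0.08 ]
scene mouth [185.4 311.5] 0.75 [ 0.492 -0.221  0.096]
scene mouth [174.2 305.6] 0.32 [ 0.549 -0.276  0.096]
scene stand [192.  314.2] 0.75 [ 0.559 -0.338  0.02 ]
scene stand [171.4 280.6] 0.62 [ 0.743 -0.408  0.02 ]
scene rear_plate [171.7 305.3] 0.63 [ 0.555 -0.283  0.1  ]
scene front_plate [178.9 310. ] 0.63 [ 0.515 -0.247  0.1  ]
top gauge_handle [204.2 223.5] 0.67 [ 0.542 -0.043  0.11 ]
top holder [209.7 227.6] 0.83 [ 0.534 -0.051  0.08 ]
top holder [248.5 189. ] 0.64 [0.444 0.035 0.08 ]
top holder [207.8 345. ] 0.53 [ 0.542 -0.319  0.08 ]
top mouth [208.  342.6] 0.57 [ 0.539 -0.311  0.096]
top stand [210.7 338.6] 0.56 [ 0.544 -0.315  0.02 ]
top rear_plate [202.5 344.4] 0.58 [ 0.551 -0.314  0.1  ]
top rear_plate [144.6 351.2] 0.55 [ 0.687 -0.333  0.1  ]
top front_plate [211.5 348. ] 0.55 [ 0.531 -0.322  0.1  ]
0.7 [0.17315305 0.60052072 0.2305685 ] [1.39906481e-01 9.90164722e-01 1.17320081e-05 9.62143547e-06] 0.08710960947850191
```

View pics/scene0.png

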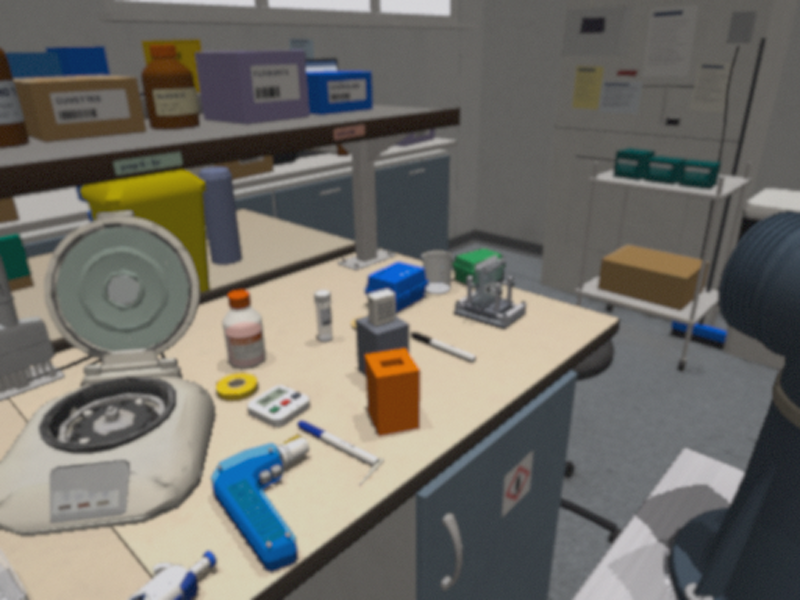

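View pics/top0.png

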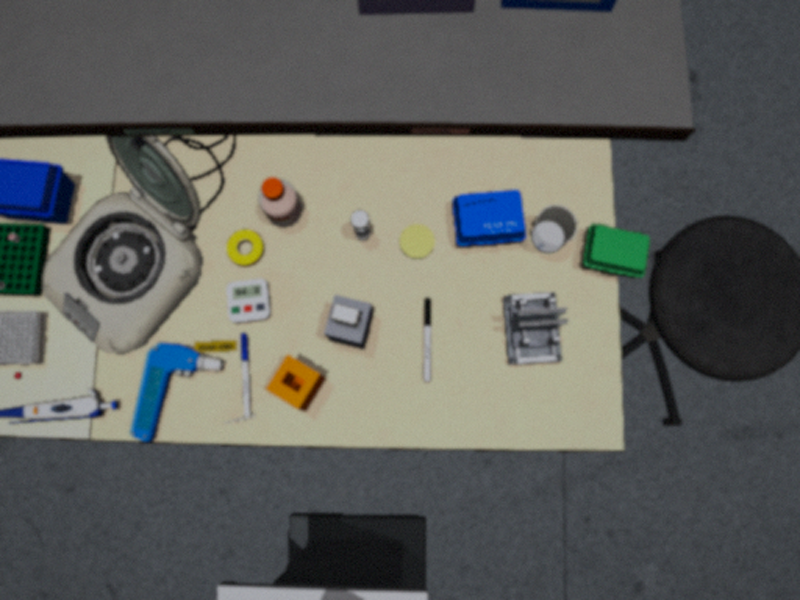

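The top view shows the gauge, a white handle on the grey holder, at about (row 204, col 223) at native scale. The orange look-alike block is at (248, 189) and the stand at (208, 341). Only the grey block holds the white handle and fits the description. I'll confirm this in one crop while fitting the poses.

```bash
cat >> h.py <<'E'
from scipy.optimize import minimize
def boxmask(c,b,dims,z0,z1):
    x,y,a=b;R=np.array([[np.cos(a),-np.sin(a)],[np.sin(a),np.cos(a)]])
    P=[px(c,[*(np.array([x,y])+R@[sx*dims[0]/2,sy*dims[1]/2]),z])[::-1] for sx in(-1,1) for sy in(-1,1) for z in(z0,z1)]
    m=np.zeros((384*4,512*4),np.uint8);h=cv2.convexHull(np.float32(P)*4+1.5)
    cv2.fillConvexPoly(m,np.int32(np.round(h*16)),255,shift=4)
    return cv2.resize(m,(512,384),interpolation=cv2.INTER_AREA)/255.
def fit(cs,ms,b0,dims,z0,z1):
    ms=[cv2.GaussianBlur(m.astype(float),(0,0),.8) for m in ms]
    f=lambda p:sum(np.abs(cv2.GaussianBlur(boxmask(c,p*[.01,.01,.2],dims,z0,z1),(0,0),.8)-m).sum()/m.sum() for c,m in zip(cs,ms))
    best=min((minimize(f,np.array([b0[0]/.01,b0[1]/.01,a/.2]),method="Nelder-Mead",options=dict(initial_simplex=np.array([b0[0]/.01,b0[1]/.01,a/.2])+np.array([[0,0,0],[1,0,0],[0,1,0],[0,0,1]]))) for a in(-.5,-.2,.1,.4)),key=lambda r:r.fun)
    return best.x*[.01,.01,.2],best.fun
E
python3 - <<'E'
from h import *
C={n:vision.camera(n) for n in("scene","top")}
def m(n,l,near):
    r=min(vision.outline_of(n,l),key=lambda r:np.hypot(*(np.array(r["point"])-near)));print(n,l,np.round(r["point"]),round(r["conf"],2),r["mask"].sum());return r["mask"]
H={"scene":(195,247),"top":(204,223)}
hm={n:m(n,"gauge_handle",H[n]) for n in C}
for s in(["scene"],["top"],["scene","top"]): print("handle",s,fit([C[n] for n in s],[hm[n] for n in s],(.545,-.045),(.022,.036),.088,.133))
gm=m("top","holder",(210,228))
print("holder+gauge top",fit([C["top"]],[gm],(.53,-.05),(.06,.056),0,.088))
st=m("top","stand",(209,341))
cn=max(cv2.findContours(st.astype(np.uint8),0,1)[0],key=cv2.contourArea)
print("stand rect",cv2.minAreaRect(cn));q=cv2.boxPoints(cv2.minAreaRect(cn));print([at(C["top"],p[::-1],.015).round(3) for p in q])
f=C["top"]["frame"][:,:,::-1].copy()
for k in ["gauge"]:
  pass
a=cv2.resize(f[180:235,195:250],(400,400),interpolation=cv2.INTER_CUBIC);b=cv2.resize(f[180:240,312:372],(400,400),interpolation=cv2.INTER_CUBIC)
g=C["scene"]["frame"][:,:,::-1]
c=cv2.resize(g[160:280,200:350],(500,400))
cv2.imwrite("pics/b.png",cv2.resize(np.vstack([np.hstack([a,b])]),(800,400)))
cv2.imwrite("pics/st.png",cv2.resize(g[150:220,270:360],(800,600),interpolation=cv2.INTER_CUBIC))
E
```

```text
scene gauge_handle [196. 244.] 0.59 360
top gauge_handle [203. 222.] 0.76 191
handle ['scene'] (array([ 0.55146911, -0.0409924 ,  0.0660545 ]), np.float64(0.10417652097122614))
handle ['top'] (array([ 0.54608661, -0.03913807, -0.3398583 ]), np.float64(0.19874642881469431))
handle ['scene', 'top'] (array([ 0.54699866, -0.03718894, -0.32495085]), np.float64(0.3559263700900009))
top holder [246. 189.] 0.82 782
holder+gauge top (array([ 0.42675644, -0.12403016,  0.7766566 ]), np.float64(1.8816558848603377))
top stand [210. 338.] 0.77 1591
stand rect ((342.4655456542969, 209.91378784179688), (45.21595764160156, 39.69608688354492), 86.633544921875)
[array([ 0.599, -0.274,  0.015]), array([ 0.606, -0.372,  0.015]), array([ 0.495, -0.375,  0.015]), array([ 0.489, -0.279,  0.015])]
```

View pics/b.png

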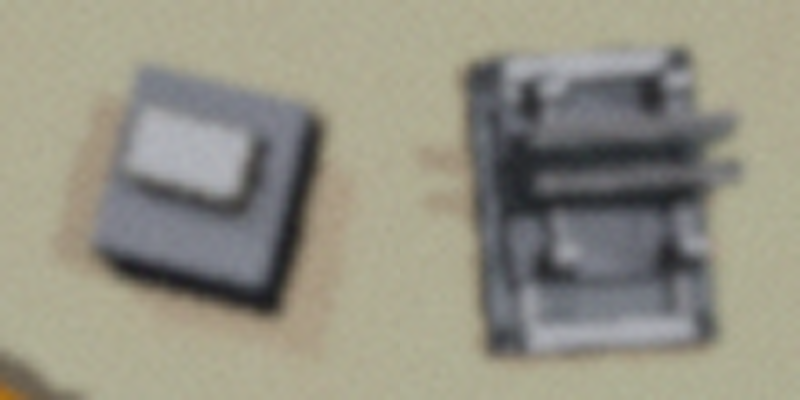

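The crop confirms that the white handle sits on the grey holder, yawed about -0.23 rad. The stand is yawed about +0.07 rad, and the slit between its plates runs across at about native (203, 347).

Run:
```python
from h import *
c=vision.camera("top");s=vision.camera("scene")
for k in[(108,140),(130,253),(200,243),(180,130),(154,191)]: print("handle top",at(c,(180+k[0]/7.273-.5,195+k[1]/7.273-.5),.133).round(4))
for k in[(70,145),(115,315),(248,97)]: print("holder corner",at(c,(180+k[0]/7.273-.5,195+k[1]/7.273-.5),.088).round(4))
g=lambda r,q,z:at(c,(180+r/6.667-.5,312+(q-400)/6.667-.5),z).round(4)
print("slit",g(152,635,.105));print("foot",[g(*p,.01) for p in((62,475),(350,495),(340,712))])
for l in("rear_plate","front_plate"):
  for n,cc in(("top",c),("scene",s)):
    for r in vision.outline_of(n,l)[:1]:
      cn=max(cv2.findContours(r["mask"].astype(np.uint8),0,1)[0],key=cv2.contourArea);print(l,n,round(r["conf"],2),cv2.minAreaRect(cn),np.round(r["point"],1))
```

```text
handle top [ 0.5601 -0.0232  0.133 ]
handle top [ 0.5538 -0.0575  0.133 ]
handle top [ 0.5326 -0.055   0.133 ]
handle top [ 0.5381 -0.0209  0.133 ]
handle top [ 0.5463 -0.039   0.133 ]
holder corner [ 0.5802 -0.0198  0.088 ]
holder corner [ 0.5666 -0.0737  0.088 ]
holder corner [ 0.5235 -0.0065  0.088 ]
slit [ 0.5509 -0.3188  0.105 ]
foot [array([ 0.5993, -0.2783,  0.01  ]), array([ 0.4931, -0.2843,  0.01  ]), array([ 0.4976, -0.3635,  0.01  ])]
rear_plate top 0.54 ((344.5799865722656, 208.0599822998047), (7.353911399841309, 31.39554214477539), 81.8698959350586) [211.8 346.8]
rear_plate scene 0.62 ((307.1942138671875, 177.77565002441406), (10.211042404174805, 32.64754867553711), 20.323135375976562) [176.3 307.4]
front_plate top 0.59 ((345.052490234375, 208.49722290039062), (8.04150104522705, 32.32368087768555), 86.98721313476562) [206.1 348.7]
front_plate scene 0.53 ((315.1097412109375, 180.51220703125), (13.803942680358887, 32.35643768310547), 6.34019136428833) [180.  312.3]
```

View pics/st.png

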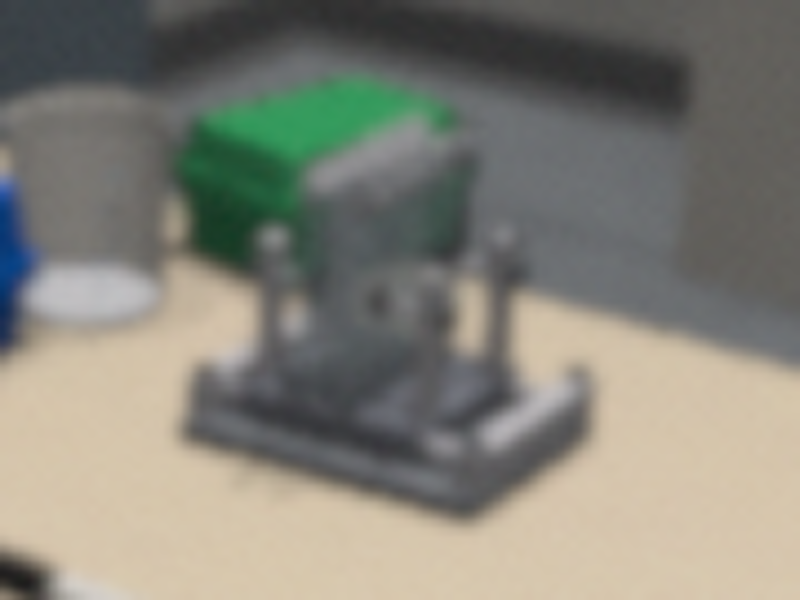

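The scene crop shows the stand with grey lips on top of its two glass plates (lip line about native row 170, col 312) and low posts at the sides. I'm moving now.

```bash
python3 -m handwheel '[[-0.893,-0.853,-0.13,0.117],[-0.893,-0.853,-0.13,0.117],[-0.893,-0.853,-0.13,0.117],[-0.893,-0.853,-0.13,0.117],[-0.893,-0.853,-0.13,0.117],[-0.893,-0.853,-0.13,0.117],[-0.893,-0.853,-0.13,0.117],[-0.893,-0.853,-0.13,0.117],[-0.893,-0.853,-0.13,0.117],[-0.893,-0.853,-0.13,0.117],[-0.893,-0.853,-0.13,0.117],[-0.893,-0.853,-0.13,0.117]]' 100 20
cat >> h.py <<'E'
from scipy.spatial.transform import Rotation as Ro
def plan(P,yaw):
    o=robot.get_obs();R=Ro.from_quat(o["tool_rot"]).as_matrix();t=R.T@(np.array(P)-o["position"])/.3
    a=np.arctan2(R[1,1],R[0,1]);d=(yaw-a+np.pi/2)%np.pi-np.pi/2
    print("t",o["time"],"pos",o["position"].round(4),"yaw",a.round(3),"q",o["q"].round(2),"F",o["ft_force"].round(2),"w",o["grip_width"].round(4),o["grip_force"],"tilt",R[:,2].round(3));print("row",t.round(3),(-d/2/np.pi).round(4))
E
python3 -c "
from h import *
plan((.546,-.039,.22),-.183)"
```

```text
time: 2.3
position: [0.3596, 0.2804, 0.2696]
tool_rot: [0.487, 0.873, 0.0, -0.0]
ft_force: [-0.6, -1.4, -0.1]
grip_width: 0.0873
grip_force: 0.0Traceback (most recent call last):
  File "<string>", line 3, in <module>
    plan((.546,-.039,.22),-.183)
    ~~~~^^^^^^^^^^^^^^^^^^^^^^^^
  File "h.py", line 28, in plan
    print("t",o["time"],"pos",o["position"].round(4),"yaw",a.round(3),"q",o["q"].round(2),"F",o["ft_force"].round(2),"w",o["grip_width"].round(4),o["grip_force"],"tilt",R[:,2].round(3));print("row",t.round(3),(-d/2/np.pi).round(4))
                                                                                                                         ^^^^^^^^^^^^^^^^^^^^^
AttributeError: 'float' object has no attribute 'round'
```

```bash
sed -i 's/o\["grip_width"\].round(4)/round(o["grip_width"],4)/' h.py; python3 -c "
from h import *
plan((.546,-.039,.22),-.183)"
```

```text
t 2.3 pos [0.3596 0.2804 0.2696] yaw 0.554 q [ 0.42  0.25  1.79  0.    1.11 -0.14] F [-0.61 -1.44 -0.1 ] w 0.0873 0.0 tilt [-0.     0.001 -1.   ]
row [-1.233 -0.031  0.165] 0.1172
```

```bash
python3 -m handwheel '[[-1,-0.031,0.1,0.117],[-1,-0.031,0.1,0.117],[-1,-0.031,0.1,0.117],[-1,-0.031,0.1,0.117],[-1,-0.031,0.1,0.117],[-1,-0.031,0.1,0.117],[-1,-0.031,0.1,0.117],[-1,-0.031,0.1,0.117],[-1,-0.031,0.1,0.117],[-1,-0.031,0.1,0.117]]'
python3 - <<'E'
from h import *
plan((.546,-.039,.2),-.183)
C={n:vision.camera(n) for n in("scene","top")}
for n in C:
  for r in vision.look_for(n,"gauge_handle")[:1]: print(n,np.round(r["point"],1),r["conf"],at(C[n],r["point"],.12).round(3),px(C[n],[.546,-.039,.11]))
E
```

```text
time: 3.13
position: [0.509, 0.0221, 0.2389]
tool_rot: [0.768, 0.641, -0.0, -0.001]
ft_force: [-0.2, 0.5, 0.4]
grip_width: 0.0869
grip_force: 0.0
t 3.1333 pos [0.509  0.0221 0.2389] yaw -0.179 q [-0.18  0.36  1.71  0.    1.07  0.  ] F [-0.23  0.49  0.35] w 0.0869 0.0 tilt [-0.002  0.001 -1.   ]
row [-0.179  0.158  0.129] 0.0006
scene [194.7 245.7] 0.76 [ 0.539 -0.033  0.12 ] [197.00462498 245.45196791]
top [203.1 218.6] 0.78 [ 0.543 -0.033  0.12 ] [202.46819897 221.59598034]
```

```bash
python3 -m handwheel '[[-0.179,0.158,0.06,0],[-0.179,0.158,0.06,0],[-0.179,0.158,0.1,0],[-0.179,0.158,0.18,0],[-0.179,0.158,0.26,0],[-0.179,0.158,0.34,0],[-0.179,0.158,0.41,0],[-0.179,0.158,0.456,0],[-0.179,0.158,0.456,0],[-0.179,0.158,0.456,0]]'
python3 - <<'E'
from h import *
plan((.546,-.039,.102),-.183)
c=vision.camera("scene");cv2.imwrite("pics/g.png",cv2.resize(c["frame"][130:270,160:340,::-1],(720,560),interpolation=cv2.INTER_CUBIC))
E
```

```text
time: 4.17
position: [0.5462, -0.0396, 0.1026]
tool_rot: [0.767, 0.641, -0.0, -0.001]
ft_force: [0.7, 0.1, -0.6]
grip_width: 0.087
grip_force: 0.0
t 4.1667 pos [ 0.5462 -0.0396  0.1026] yaw -0.179 q [-0.28  0.61  1.74  0.    0.8  -0.1 ] F [ 0.71  0.11 -0.57] w 0.087 0.0 tilt [-0.002  0.001 -1.   ]
row [ 0.002 -0.001  0.002] 0.0007
```

View pics/g.png

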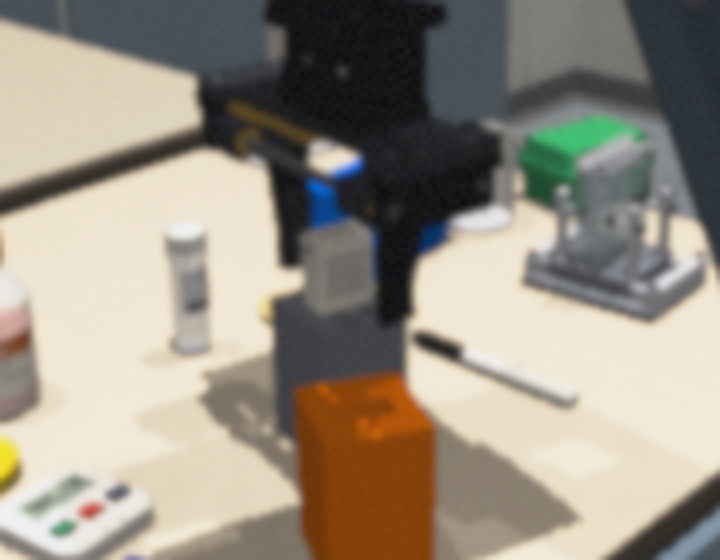

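The picture shows the handle at (270, 340) in the crop, standing between the two fingers. I'll close the gripper and lift.

```bash
python3 -m handwheel '[[0,0,0,0],[0,0,0,0],[0,0,0,0],[0,0,0,0],[0,0,0,0],[0,0,0,0],[0,0,0,0],[0,0,0,0],[0,0,0,0],[0,0,0,0],[0,0,0,0],[0,0,0,0]]' 0 30; python3 -c "
from h import *
plan((.546,-.039,.22),-.183)"
```

```text
time: 5.22
position: [0.5468, -0.0408, 0.1027]
tool_rot: [0.768, 0.641, -0.0, -0.0]
ft_force: [0.1, 0.2, 1.2]
grip_width: 0.0217
grip_force: 30.0
t 5.2167 pos [ 0.5468 -0.0408  0.1027] yaw -0.18 q [-0.28  0.61  1.74 -0.    0.8  -0.1 ] F [0.06 0.16 1.21] w 0.0217 29.999048304744065 tilt [-0. -0. -1.]
row [ 0.006 -0.004 -0.391] 0.0004
```

```bash
python3 -m handwheel '[[0,0,-0.04,0],[0,0,-0.09,0],[0,0,-0.15,0],[0,0,-0.21,0],[0,0,-0.28,0],[0,0,-0.34,0],[0,0,-0.4,0],[0,0,-0.42,0],[0,0,-0.42,0],[0,0,-0.42,0]]'; python3 -c "
from h import *
plan((.55,-.319,.23),.06)"
```

```text
time: 6.05
position: [0.5464, -0.0407, 0.2283]
tool_rot: [0.768, 0.641, -0.0, -0.0]
ft_force: [-0.1, -0.4, -0.9]
grip_width: 0.0218
grip_force: 30.0
t 6.05 pos [ 0.5464 -0.0407  0.2283] yaw -0.18 q [-0.28  0.43  1.63 -0.    1.09 -0.1 ] F [-0.11 -0.42 -0.9 ] w 0.0218 29.99901233240962 tilt [-0.001  0.    -1.   ]
row [-0.91   0.178 -0.006] -0.0382
```

```bash
python3 -m handwheel '[[-0.1,0.02,-0.03,-0.01],[-0.22,0.04,-0.03,-0.02],[-0.35,0.07,-0.03,-0.03],[-0.48,0.09,-0.03,-0.038],[-0.6,0.12,-0.03,-0.038],[-0.71,0.14,-0.03,-0.038],[-0.8,0.16,-0.03,-0.038],[-0.87,0.17,-0.03,-0.038],[-0.91,0.178,-0.03,-0.038],[-0.91,0.178,-0.03,-0.038],[-0.91,0.178,-0.03,-0.038],[-0.91,0.178,-0.03,-0.038]]'
python3 - <<'E'
from h import *
plan((.55,-.319,.23),.06)
o=robot.get_obs()["position"];tip=o-[0,0,.0947]
for n in("scene","top"):
  c=vision.camera(n);p=px(c,tip)
  print(n,"tip px",p,"mouth px",px(c,[.55,-.319,.096]),[(np.round(r["point"],1),round(r["conf"],2)) for l in("gauge_tip","gauge_handle","mouth") for r in vision.look_for(n,l)[:1]])
  if n=="scene": cv2.imwrite("pics/p.png",cv2.resize(c["frame"][110:215,255:375,::-1],(685,600),interpolation=cv2.INTER_CUBIC))
E
```

```text
time: 7.05
position: [0.55, -0.3171, 0.2369]
tool_rot: [0.686, 0.728, 0.0, -0.001]
ft_force: [0.7, 0.3, -1.3]
grip_width: 0.0219
grip_force: 30.0
t 7.05 pos [ 0.55   -0.3171  0.2369] yaw 0.059 q [-0.7   0.54  1.4   0.    1.21 -0.76] F [ 0.74  0.3  -1.28] w 0.0219 29.999032295309007 tilt [-0.002  0.002 -1.   ]
row [-0.007 -0.     0.023] -0.0001
scene tip px [154.37005681 314.87178811] mouth px [170.00725058 314.40517393] [(array([130.7, 315.9]), 0.56), (array([129.8, 313.4]), 0.65), (array([183.9, 312.2]), 0.7)]
top tip px [199.99057734 349.10304639] mouth px [203.34677788 346.09097808] [(array([195., 159.]), 0.23)]
```

View pics/p.png

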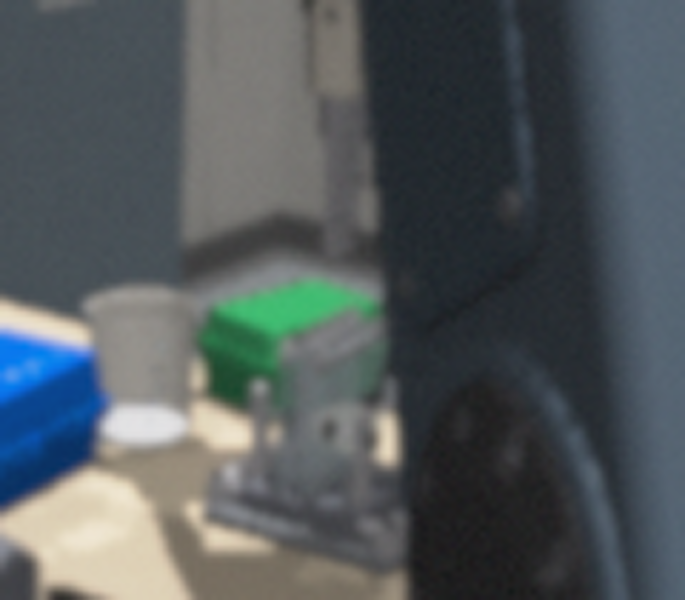

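The picture shows the blade tip at crop (340, 255), right where predicted, above the lips at about (330, 335). I'll check the slit position with a model overlay on the first, unobstructed scene and top pictures.

Run:
```python
from h import *
im=cv2.imread("pics/a.png");out=[]
C={n:vision.camera(n) for n in("scene","top")}
for i,(n,r0,c0) in enumerate((("scene",150,285),("top",180,325))):
  f=im[384*i:384*i+384][r0:r0+45,c0:c0+45];S=9;f=cv2.resize(f,None,fx=S,fy=S,interpolation=cv2.INTER_CUBIC);g=f.copy()
  a=.06;R=np.array([[np.cos(a),-np.sin(a)],[np.sin(a),np.cos(a)]])
  for xo,z,col in((-8.3,.105,(0,0,255)),(9.3,.105,(0,0,255)),(-3.3,.096,(0,255,255)),(4.3,.096,(0,255,255)),(-3.3,.024,(0,255,0)),(4.3,.024,(255,0,0))):
    P=[((px(C[n],[*(np.array([.550,-.319])+R@[xo/1e3,y]),z])-[r0,c0]+.5)*S)[::-1].astype(int).tolist() for y in(-.035,.035)]
    cv2.line(g,P[0],P[1],col,1)
  out.append(np.hstack([f,g]))
o=np.vstack(out);cv2.imwrite("pics/o.png",cv2.resize(o,(600,600)))
```

```text
(no output)
```

View pics/o.png

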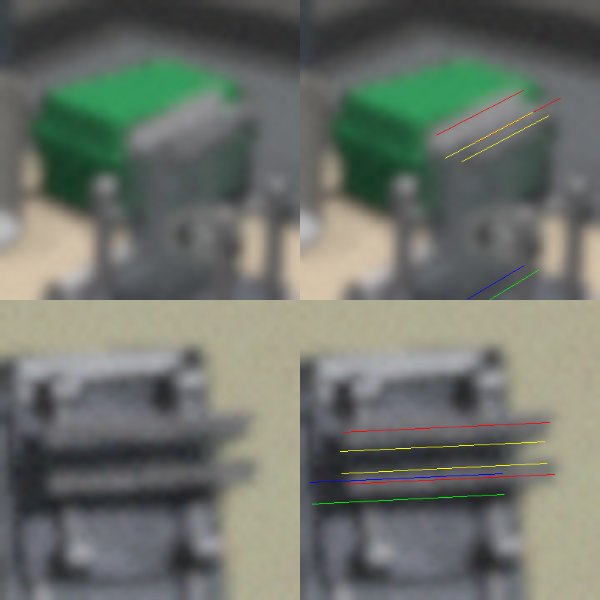

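Overlay: the predicted lines lie about half a native pixel (about 1.5 mm) in front of the seen strips, at the same angle. I'll shift 1.5 mm in +x and lower to 20 mm below the mouth.

```bash
python3 -m handwheel '[[-0.007,0.005,0.02,0],[-0.007,0.005,0.05,0],[-0.007,0.005,0.08,0],[-0.007,0.005,0.1,0],[-0.007,0.005,0.115,0],[-0.007,0.005,0.13,0],[-0.007,0.005,0.145,0],[-0.007,0.005,0.16,0],[-0.007,0.005,0.175,0],[-0.007,0.005,0.19,0],[-0.007,0.005,0.205,0],[-0.007,0.005,0.22,0],[-0.007,0.005,0.22,0],[-0.007,0.005,0.22,0],[-0.007,0.005,0.22,0]]'
python3 - <<'E'
from h import *
plan((.5515,-.319,.16),.06)
c=vision.camera("scene");cv2.imwrite("pics/q.png",cv2.resize(c["frame"][110:215,255:375,::-1],(685,600),interpolation=cv2.INTER_CUBIC))
F=[]
import time
for _ in range(6): vision.camera("top");o=robot.get_obs();F.append([*o["ft_force"],*o["moment"]])
print(np.mean(F,0).round(2),np.std(F,0).round(2))
E
```

```text
time: 8.8
position: [0.5522, -0.3211, 0.1719]
tool_rot: [0.686, 0.727, -0.0, 0.0]
ft_force: [-0.6, -0.1, -1.3]
grip_width: 0.022
grip_force: 30.0
t 8.8 pos [ 0.5522 -0.3211  0.1719] yaw 0.059 q [-0.7   0.61  1.45 -0.    1.08 -0.76] F [-0.65 -0.12 -1.34] w 0.022 29.999034670181572 tilt [ 0. -0. -1.]
row [ 0.007 -0.002  0.04 ] -0.0002
[-0.06 -0.22 -0.85 -0.09  0.03  0.01] [0.31 0.5  0.34 0.03 0.02 0.03]
```

View pics/q.png

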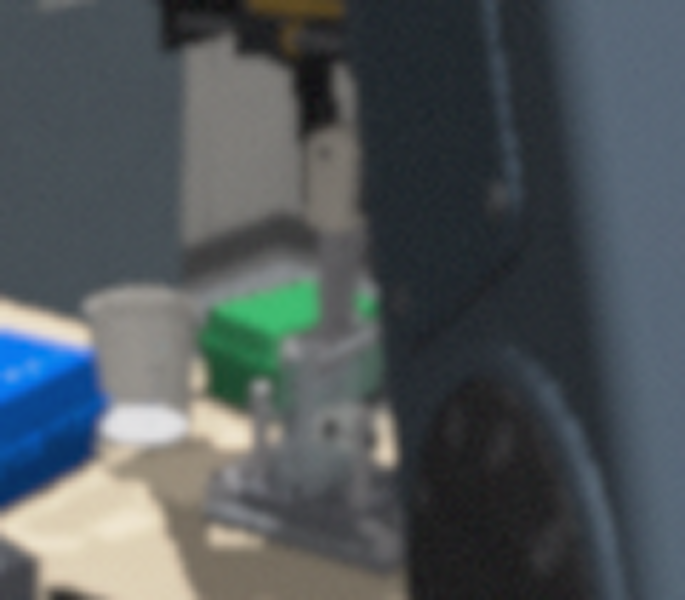

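The blade is entering the slit at crop (340, 335), with only its weight on the wrist. Now I'll lower in small steps while watching Fz.

```bash
cat > f.py <<'E'
from h import *
F=[]
for _ in range(7): vision.camera("top");o=robot.get_obs();F.append([*o["ft_force"],*o["moment"]])
print(round(o["time"],1),"tip below mouth mm",round((.096-o["position"][2]+.0947)*1e3,1),"F,M",np.mean(F,0).round(2),"w",round(o["grip_width"],4))
E
python3 -m handwheel '[[0,0,0.01,0],[0,0,0.02,0],[0,0,0.03,0],[0,0,0.03,0],[0,0,0.03,0]]' >/dev/null; python3 f.py
python3 -m handwheel '[[0,0,0.005,0],[0,0,0.01,0],[0,0,0.01,0]]' >/dev/null; python3 f.py
```

```text
9.9 tip below mouth mm 27.8 F,M [-0.06 -0.19 -0.79 -0.06  0.03 -0.02] w 0.0218
10.5 tip below mouth mm 30.9 F,M [ 0.03 -0.03 -0.63 -0.06  0.03 -0.  ] w 0.022
```

```bash
python3 -m handwheel '[[0,0,0.005,0],[0,0,0.01,0],[0,0,0.01,0]]' >/dev/null; python3 f.py
python3 -m handwheel '[[0,0,0.005,0],[0,0,0.01,0],[0,0,0.01,0]]' >/dev/null; python3 f.py
```

```text
11.1 tip below mouth mm 33.9 F,M [-0.4  -0.01 -0.36 -0.08  0.04  0.02] w 0.0222
11.7 tip below mouth mm 36.9 F,M [-0.13 -0.14 -0.42 -0.08  0.03 -0.01] w 0.0216
```

```bash
python3 -m handwheel '[[0,0,0.005,0],[0,0,0.01,0],[0,0,0.01,0]]' >/dev/null; python3 f.py
```

```text
12.3 tip below mouth mm 39.9 F,M [-0.27 -0.05 -1.08 -0.08  0.03  0.01] w 0.0222
```

```bash
python3 -m handwheel '[[0,0,0.005,0],[0,0,0.01,0],[0,0,0.01,0]]' >/dev/null; python3 f.py
```

```text
12.9 tip below mouth mm 43.0 F,M [-0.23  0.1  -1.33 -0.13 -0.02  0.01] w 0.0217
```

```bash
python3 -m handwheel '[[0,0,0.005,0],[0,0,0.01,0],[0,0,0.01,0]]' >/dev/null; python3 f.py
```

```text
13.5 tip below mouth mm 45.8 F,M [ 0.06 -0.79  0.74 -0.15  0.05  0.06] w 0.0216
```

```bash
python3 -m handwheel '[[0,0,0.005,0],[0,0,0.01,0],[0,0,0.01,0]]' >/dev/null; python3 f.py
```

```text
14.1 tip below mouth mm 49.0 F,M [ 0.1  -0.37  1.19 -0.18 -0.01  0.04] w 0.0212
```

```bash
python3 -m handwheel '[[0,0,0.005,0],[0,0,0.01,0],[0,0,0.01,0]]' >/dev/null; python3 f.py
```

```text
14.7 tip below mouth mm 52.0 F,M [ 0.03 -0.12  2.1  -0.14  0.01  0.07] w 0.0219
```

Fz rose from -0.85 N to +0.74 N at about 45 mm, then to 2.1 N at 52 mm. That is first contact followed by the spring stiffening, which puts the front plate about 1 mm out. Fx is near 0, so both plates are bearing. I'll let it settle and hand in.

```bash
python3 -m handwheel '[[0,0,0,0],[0,0,0,0],[0,0,0,0],[0,0,0,0]]'; python3 f.py; python3 -c "
from rig import job
print(job.hand_in())"
```

```text
time: 15.05
position: [0.552, -0.321, 0.1387]
tool_rot: [0.686, 0.727, 0.0, 0.0]
ft_force: [-0.1, -0.5, 1.4]
grip_width: 0.0222
grip_force: 30.0
15.4 tip below mouth mm 52.0 F,M [ 0.16 -0.66  1.27 -0.17  0.    0.05] w 0.0213
the job is handed in; nothing more can be done
None
```

I handed the job in at about 15.4 s with the gauge still held between the plates, its tip about 52 mm below the top of the slit and the front plate about 1 mm out. That 1 mm is worked out from the wrist force and depth, not seen directly, and hand-in returned no verdict.

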